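# Set a stand's sliding leg to its length mark and pinch its cam lever shut

### The arm

A 7-joint arm with a two-finger parallel gripper is mounted at the origin on the work surface. World frame = base frame: x ahead of the robot, y to its left, z up, the work surface at z = 0. Lengths are in m, angles in rad, forces in N, time in s.
With the tool pointing down it reaches from about 0.4 to 0.85 m from the base axis. Payload 4.5 kg.
Tool frame: the origin (TCP) lies midway between the tips of the shut fingers; the grasp point (between the pads) lies 19 mm behind it; y points along the fingers, x is the direction in which the jaws open and shut, and the axes are right-handed (so a half turn about y gives the same grasp; the last joint's range is limited). The gripper opens to 88 mm and grips with 3 to 60 N. Pads are 18 mm wide; open, the fingers measure 123 mm over their backs; the gripper's body (75 mm by 187 mm) begins 45 mm behind the grasp point.
Start: joints at [1.316, 0.689, -0.195, 1.565, 0.157, 0.902, -0.215], TCP at [0.178, -0.599, 0.239] pointing down, gripper open.
Joint ranges: [-3.01, 3.01], [-0.46, 2.08], [-1.47, 1.51], [0.13, 2.56], [-1, 4.14], [0.04, 2.09], [-2.66, 2.66]. Speed limits (rad/s): [2.57, 2.57, 3.14, 3.14, 3.14, 3.14, 3.14].

### API

Orientations are given as a rotation vector (axis times angle).
In Python, from plant import robot gives the robot as it stands. Calls block until the motion is done:
- robot.move_pose(position, orientation): joint-space move of the TCP to a pose.
- robot.move_straight(position, orientation=None, speed=0.15): straight line of the TCP; orientation=None keeps the orientation; speed is the mean speed in m/s.
- robot.goto_joints(angles): joint-space move.
- robot.command_gripper(opening, squeeze=None): opening from 0.0 (shut) to 1.0 (fully open); squeeze is the grip in N (None keeps the last); returns when the fingers have stopped.
- robot.hold(seconds).
- robot.solve_ik(position, orientation): joint angles nearest the present ones, or None.
- robot.get_image(name): name is "side" or "top" or "wrist"; returns a dict with "img" (420x560x3 uint8, red, green, blue), "range_z" (420x560 float32, m along the optical axis (not along the pixel's ray), 0 where there is no reading), "fx", "fy", "cx", "cy" (pixels), "R" (3x3) and "t" (3): a world point X has camera coordinates R X + t; the wrist camera has in their place "mount" (4x4, takes a point from camera to tool coordinates, whose origin is the TCP and whose axes are the tool frame's). Camera axes: x right, y down, z forward; pixel columns grow to the right and rows downward; lengths in m; the calibration is good to about 2 mm. A picture is of the moment at which its call begins: read the wrist's pose just before it.
A pose or a line that the arm cannot do raises robot.MotionError and nothing moves.
- robot.close_job(): hands the job in, once; it reports no verdict.
Trained networks look in the newest picture that a camera, given by its name, has taken for a name from the list of things; names that differ only in an ending like _2 or _b are one class to them, and where a whole thing is asked for, a point or a joint stands for the part that bears it (a point fixed in the world has none). Each returns a list of dicts, best first, with "conf" (0 to 1); they miss things now and then, are a little off and sometimes report something else, mostly with a low value. They report only what shows in the picture. A call takes as long as a camera call.
- robot.look_for(camera, label): "point" ([x, y, z] in m, in the coordinates of the camera as it stood for that picture, good to about 4 mm: the middle of the surface that is visible of it).
Readings, each from a call of its own:
- robot.get_time(): time.
- robot.get_q(): joint angles.
- robot.get_qd(): joint speeds.
- robot.get_joint_efforts(): joint torques, N m.
- robot.get_tcp_pos(): TCP position.
- robot.get_orientation(): TCP orientation.
- robot.get_wrist_force(): force on the tool from outside, world axes, zero at the start.
- robot.get_ft_torque(): the same for the moment, N m.
- robot.get_grip_width(): opening from 0.0 (shut) to 1.0 (fully open).
Only numpy, scipy, OpenCV 4.12 (cv2) and the standard library are available. Lean on these libraries where they do the work, as an engineer would, in place of code of your own. Each camera call takes 0.05 s, during which the arm holds its last target. There are 200 camera calls.

### The job

A work-light stand lies in the bench cradle and its spring-loaded leg has to be set to length. With the cam lever still open, draw the leg out until the outer face of its foot plate is level with the tip of the pointer on the gauge rail; then, holding it there, slide the cam lever fully shut against the leg by squeezing lever and leg together. The catch is worn and does not hold the leg by itself, so finish while still holding: keep the gripper pinching leg and lever firmly with the leg on the mark, do not let go, and leave the pointer, spanner, tin and jar where they are.

Things in the scene. Friction and masses are not known exactly. Their poses are not given: they have to be found in the camera images.
- cradle: Dark wooden base board, 520 x 150 x 12 mm, fixed to the bench; a stand's square outer tube (36 mm) is clamped level on it, with a black collar (48 x 48 mm, 40 mm long) at its mouth. Does not move. Origin: on the bench right under the collar's mouth. x: horizontal, the way the leg draws out; y: across the leg, to the cam lever's side; z up.
- leg: Sliding leg: level square aluminium tube, 22 x 22 mm, axis 85 mm above the bench, ending in a foot plate. Origin: on its axis, at the centre of the plate's OUTER face; axes parallel to the cradle's. Starts fully in (face 115 mm from the collar's mouth), slides out along +x up to 85 mm. A spring always pulls it in, 4 N at the start, 5 to 7 N at the mark; let go, it runs back.
- foot_face (a point): The same point: centre of the outer face of the foot plate. The black rubber plate is square to the leg, 10 mm thick (inner face at x = -10 mm), 110 mm wide across, 40 mm tall. The leg can be drawn out by pushing on the plate's inner face with open fingers straddling tube and lever from above. Below tube and plate there is over 50 mm of free room.
- cam (a joint): Travel of the cam lever towards the leg, in m: 0 fully open, 0.014 fully shut. Starts at 0 to 0.003. Stays where it is left; takes about 4 N to slide. It does not lock the leg. A pinch across tube and lever shuts it: 44 mm over both at travel 0, 30 mm when shut.
- cam_bar (a point): Centre of the cam lever: steel bar 72 mm along the leg, 8 mm thick, 24 mm tall, parallel to the leg at its height, on its +y side, carried along by the leg on two thin pins. It lies 50 mm behind (-x of) the plate's outer face (spans 14 to 86 mm behind), 29 mm to +y of the leg's axis when open, 15 mm when shut.
- pointer_tip (a point): Tip of the brass pointer on the steel gauge rail beside the leg: 67 mm to -y of the leg's axis, at its height. Marks along the leg (cradle x) where the plate's outer face must come, 20 to 53 mm beyond its start. Axes as the cradle's. The pointer's block is 22 mm along the leg, 24 mm across, its rail 90 mm from the leg's axis. Stiff, but a hard knock shifts it.
- spanner: Loose steel spanner about 170 mm long, lying on the bench. Leave alone.
- tin: Loose open steel tin, 72 mm across, 70 mm tall, standing on the bench. Leave alone.
- jar: Loose amber jar, 60 mm across, 80 mm tall, standing on the bench. Leave alone.

How it is judged:
On the way, in this order (a step that is already met when the one before it is completed fails the run):
1. the leg is held at the mark (foot plate's outer face level with the pointer tip within 5 mm) with the cam lever still open (travel under 7 mm) (x of leg in the frame of pointer_tip between -0.005 and 0.005 m and value of joint cam below 0.007 m), for 0.2 s.
2. the cam lever is shut (travel over 10.5 mm) with the leg still at the mark within 5 mm (x of leg in the frame of pointer_tip between -0.005 and 0.005 m and value of joint cam above 0.0105 m), for 0.2 s.
At the end, for the whole second after the job is handed in: The foot plate's outer face is level with the pointer tip within 5 mm along the leg, the cam lever is shut (travel over 10.5 of 14 mm), the leg is at rest, and the fingers still pinch leg and lever (over 10 N in all) (all of step 2 and contact force between the fingers and leg above 10 N and linear speed of leg below 0.01 m/s); the arm keeps its last pose, push and grip.
It fails at once if the pointer was shoved off its place by more than 4 mm (distance of pointer_tip from where it was at the start of the episode above 0.004 m).
It fails at once if the spanner, tin or jar was moved by more than 20 mm (distance of any of spanner, tin, jar from where it was at the start of the episode above 0.02 m).
It also fails if it takes over 35 s, if anything falls off the work surface, if the arm or the gripper's body presses on something with over 40 N, if the wrist force passes 120 N, or if a joint passes its speed limit or range.

## Working session

There is one attempt and no reset: what is moved stays moved. The work goes in short steps, each a Python script; the robot and the scene stay as the last script left them, time stands still between calls to the robot, and variables do not carry over. Pictures are saved under pics/ and viewed, about 8 in all and at most 12, crops included, and the job is handed in when it is done.

```bash
mkdir -p pics; ls; cat > h.py <<'E'
import numpy as np, cv2
from plant import robot
from scipy.spatial.transform import Rotation as Ro
def snap(n,f=None):
    T=np.eye(4);T[:3,:3]=Ro.from_rotvec(robot.get_orientation()).as_matrix();T[:3,3]=robot.get_tcp_pos()
    d=robot.get_image(n)
    if n=="wrist": d["c2w"]=T@d["mount"]
    else:
        M=np.eye(4);M[:3,:3]=d["R"];M[:3,3]=d["t"];d["c2w"]=np.linalg.inv(M)
    if f: cv2.imwrite("pics/"+f,d["img"][:,:,::-1])
    return d
def w(d,p): return d["c2w"][:3,:3]@np.asarray(p)+d["c2w"][:3,3]
def cloud(d):
    z=d["range_z"];v,u=np.mgrid[:z.shape[0],:z.shape[1]]
    P=np.stack([(u-d["cx"])/d["fx"]*z,(v-d["cy"])/d["fy"]*z,z],-1)
    P=P@d["c2w"][:3,:3].T+d["c2w"][:3,3];P[z==0]=np.nan
    return P
E
python3 - <<'E'
from h import *
np.set_printoptions(precision=4,suppress=True)
for c in ["top","side"]:
    d=snap(c,c+"1.png"); np.savez(c+"1.npz",P=cloud(d),img=d["img"])
    for l in ["cradle","leg","foot_face","cam_bar","pointer_tip","spanner","tin","jar"]:
        print(c,l,[(round(r["conf"],2),w(d,r["point"]).round(3)) for r in robot.look_for(c,l)[:2]])
print(robot.get_time(),robot.get_orientation(),robot.get_grip_width())
E
```

```text
pics
top cradle [(0.71, array([0.533, 0.153, 0.006])), (0.66, array([ 0.625, -0.275,  0.077]))]
top leg [(0.77, array([0.587, 0.048, 0.096]))]
top foot_face [(0.9, array([0.581, 0.047, 0.096]))]
top cam_bar [(0.83, array([0.611, 0.058, 0.097]))]
top pointer_tip [(0.69, array([ 0.513, -0.048,  0.078]))]
top spanner [(0.68, array([ 0.515, -0.336,  0.003]))]
top tin [(0.75, array([ 0.417, -0.307,  0.025]))]
top jar [(0.75, array([ 0.622, -0.276,  0.079])), (0.61, array([0.588, 0.049, 0.096]))]
side cradle [(0.83, array([0.542, 0.108, 0.012]))]
side leg [(0.65, array([0.588, 0.009, 0.098]))]
side foot_face [(0.64, array([0.587, 0.012, 0.096])), (0.53, array([0.61 , 0.067, 0.093]))]
side cam_bar [(0.48, array([0.613, 0.065, 0.095]))]
side pointer_tip [(0.52, array([ 0.511, -0.052,  0.076]))]
side spanner [(0.79, array([ 0.519, -0.35 ,  0.006]))]
side tin [(0.93, array([ 0.418, -0.292,  0.044]))]
side jar [(0.97, array([ 0.634, -0.304,  0.059]))]
0.9 [-1.3321  0.9938 -0.994 ] 0.9959536704752873
```

View top.

View pics/top1.png

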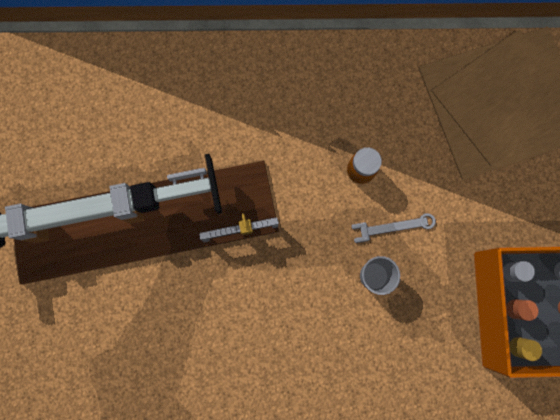

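View pics/side1.png

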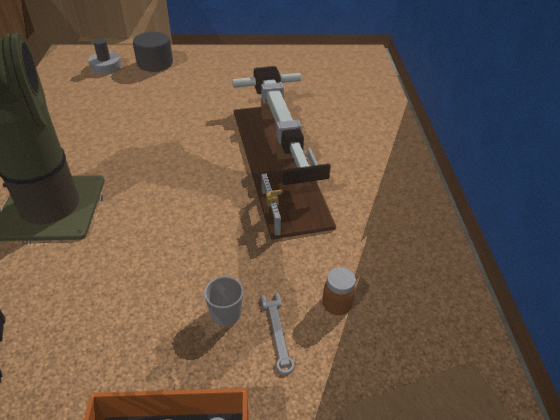

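```bash
python3 - <<'E'
from h import *
np.set_printoptions(precision=4,suppress=True)
for c in ["top","side"]:
    f=np.load(c+"1.npz");P=f["P"];img=f["img"].astype(int)
    ok=(P[...,0]>.4)&(P[...,0]<.75)&(P[...,1]>-.15)&(P[...,1]<.5)
    br=img.sum(-1)
    pl=ok&(P[...,2]>.098)&(P[...,2]<.112)&(P[...,1]<.06)&(br<180)
    q=P[pl]; m=np.median(q,0)
    u,s,vt=np.linalg.svd(q[:,:2]-q[:,:2].mean(0),full_matrices=False)
    print(c,"plate",len(q),q.mean(0),q.min(0),q.max(0),"dir",vt[0],"normal ext",np.percentile((q[:,:2]-q[:,:2].mean(0))@vt[1],[2,98]),np.percentile((q[:,:2]-q[:,:2].mean(0))@vt[0],[2,98]))
    big=ok&(P[...,2]>.098)&(P[...,2]<.108)&(br>300)&(P[...,1]>.1)
    q=P[big]; 
    u,s,vt=np.linalg.svd(q[:,:2]-q[:,:2].mean(0),full_matrices=False); print("tube",len(q),q.mean(0),vt[0],q[:,1].min(),q[:,1].max())
    br_=ok&(P[...,2]>.06)&(P[...,1]<.05)&(P[...,0]<.56)&(img[...,0]-img[...,2]>50)
    q=P[br_];print("brass",len(q),q.mean(0),q[:,:].min(0),q.max(0))
    k=q[:,2]>.083
    print(q[np.argsort(-q[:,2])][:25])
E
python3 - <<'E'
import cv2
a=cv2.imread('pics/top1.png')[140:250,150:290]
cv2.imwrite('pics/crop1.png',cv2.resize(a,None,fx=5,fy=5,interpolation=cv2.INTER_CUBIC))
E
```

```text
top plate 302 [0.59   0.0099 0.1037] [ 0.5386 -0.003   0.098 ] [0.6468 0.0232 0.1088] dir [-0.9839 -0.1785] normal ext [-0.0045  0.0049] [-0.0538  0.0503]
tube 2285 [0.5428 0.276  0.103 ] [ 0.1891 -0.982 ] 0.1006293907935304 0.3956097209496039
brass 156 [ 0.5141 -0.0481  0.0777] [ 0.5003 -0.0596  0.0608] [ 0.5348 -0.0371  0.0885]
[[ 0.5119 -0.0491  0.0885]
 [ 0.5138 -0.0491  0.0883]
 [ 0.5251 -0.0473  0.0875]
 [ 0.5271 -0.0436  0.0872]
 [ 0.5233 -0.0454  0.0872]
 [ 0.5158 -0.0491  0.087 ]
 [ 0.5122 -0.0472  0.0866]
 [ 0.5272 -0.0454  0.0862]
 [ 0.5179 -0.0453  0.086 ]
 [ 0.516  -0.0471  0.0859]
 [ 0.5216 -0.0472  0.0859]
 [ 0.5292 -0.0435  0.0857]
 [ 0.5235 -0.0472  0.0855]
 [ 0.5348 -0.0435  0.0855]
 [ 0.5179 -0.0471  0.0855]
 [ 0.5292 -0.0453  0.0854]
 [ 0.5273 -0.0472  0.0853]
 [ 0.5142 -0.0471  0.0852]
 [ 0.5198 -0.0471  0.0851]
 [ 0.5105 -0.0471  0.0851]
 [ 0.533  -0.0435  0.085 ]
 [ 0.5312 -0.0435  0.0848]
 [ 0.5161 -0.0452  0.0848]
 [ 0.5199 -0.0452  0.0847]
 [ 0.5256 -0.0434  0.0844]]
side plate 214 [0.5916 0.0042 0.1034] [ 0.5412 -0.0081  0.098 ] [0.6468 0.0205 0.1091] dir [
[... 216 characters left out ...]
 0.5354 -0.0425  0.0898]
[[ 0.522  -0.0505  0.0898]
 [ 0.5308 -0.0498  0.089 ]
 [ 0.5286 -0.0493  0.0885]
 [ 0.5329 -0.0521  0.088 ]
 [ 0.5199 -0.051   0.0874]
 [ 0.5221 -0.0508  0.0871]
 [ 0.5265 -0.0476  0.0871]
 [ 0.5353 -0.0475  0.0868]
 [ 0.5133 -0.0534  0.0867]
 [ 0.5308 -0.0505  0.0867]
 [ 0.5133 -0.0501  0.0866]
 [ 0.5331 -0.0472  0.0866]
 [ 0.5286 -0.0504  0.0866]
 [ 0.5155 -0.0528  0.0861]
 [ 0.5244 -0.0461  0.0858]
 [ 0.5177 -0.0518  0.0851]
 [ 0.5178 -0.0484  0.085 ]
 [ 0.5265 -0.0485  0.085 ]
 [ 0.5156 -0.0479  0.0847]
 [ 0.5244 -0.0477  0.0843]
 [ 0.5243 -0.0509  0.0842]
 [ 0.5199 -0.0507  0.0842]
 [ 0.5354 -0.0468  0.0833]
 [ 0.5222 -0.0488  0.0823]
 [ 0.5112 -0.0503  0.0809]]
```

View pics/crop1.png

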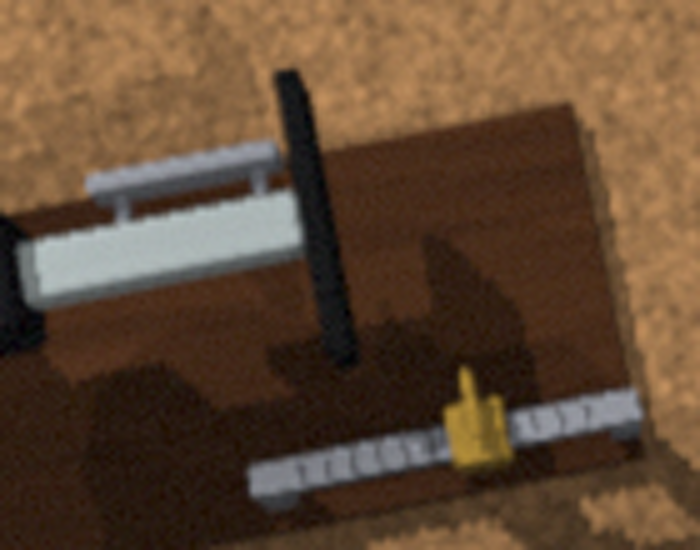

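```bash
cat >> h.py <<'E'
np.set_printoptions(precision=4,suppress=True)
ex=np.array([.181,-.983,0]);ex/=np.linalg.norm(ex);ez=np.array([0,0,1.]);ey=np.cross(ez,ex)
F0=np.array([.591,.0045,.085])   # outer-face centre, start
def ori(s):
    x=s*ey;y=-ez;return Ro.from_matrix(np.stack([x,y,np.cross(x,y)],1)).as_rotvec()
def pos(a,b,z): p=F0+a*ex+b*ey;p[2]=z;return p
E
python3 - <<'E'
from h import *
print(Ro.from_rotvec(robot.get_orientation()).as_matrix())
d=snap("wrist");print(d["mount"])
for s in (1,-1):
    for a,z in((-.032,.25),(-.03,.066),(.03,.066)): print(s,robot.solve_ik(pos(a,.007,z),ori(s)))
E
```

```text
[[ 0.2848  0.0001  0.9586]
 [-0.9586 -0.0001  0.2848]
 [ 0.0001 -1.      0.    ]]
[[ 1.      0.0007 -0.0002 -0.0005]
 [ 0.0004 -0.2936  0.9559 -0.146 ]
 [ 0.0006 -0.9559 -0.2936  0.0768]
 [ 0.      0.      0.      1.    ]]
1 [ 0.1777  0.6768 -0.5615  1.6405  0.423   0.9481 -0.3529]
1 [ 0.0543  0.9077 -0.3378  1.7784  0.5267  0.5463 -0.4377]
1 [ 0.1811  0.9234 -0.3903  1.7444  0.5767  0.5903 -0.3755]
-1 [-0.4623  0.699   0.5847  1.6758 -0.4667  0.9098 -2.6529]
-1 [-0.3562  0.9383  0.3966  1.8011 -0.6549  0.5369 -2.4897]
-1 [-0.2433  0.9423  0.3765  1.7682 -0.6062  0.5492 -2.4404]
```

```bash
python3 - <<'E'
from h import *
robot.move_pose(pos(-.02,.007,.2),ori(-1))
print(robot.get_q(),robot.get_time())
d=snap("wrist","w1.png");np.savez("w1.npz",P=cloud(d),img=d["img"])
for l in ["foot_face","cam_bar","pointer_tip"]:
    print(l,[(round(r["conf"],2),w(d,r["point"])) for r in robot.look_for("wrist",l)[:2]])
E
```

```text
[-0.3944  0.7496  0.4988  1.7217 -0.4744  0.7929 -2.6301] 3.6083
foot_face [(0.21, array([0.5905, 0.0268, 0.0964]))]
cam_bar [(0.77, array([0.6126, 0.0555, 0.0992]))]
pointer_tip [(0.75, array([ 0.5134, -0.0481,  0.0787]))]
```

View pics/w1.png

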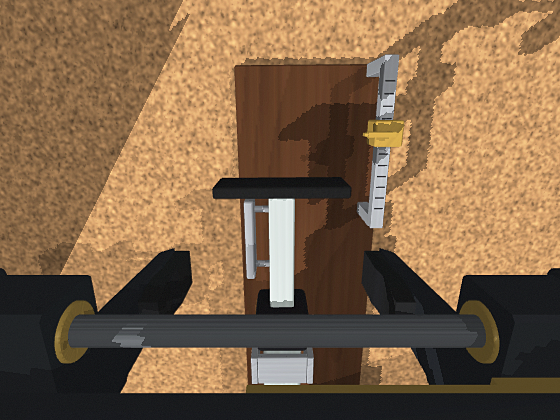

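```bash
python3 - <<'E'
from h import *
f=np.load("w1.npz");P=f["P"];img=f["img"].astype(int)
L=np.stack([(P-F0)@ex,(P-F0)@ey,P[...,2]],-1)
b=(img[...,0]-img[...,2]>70)&(P[...,2]>.06)&(np.abs(L[...,1]+.08)<.03)&(L[...,0]>0)
q=L[b];print("brass",len(q),q.min(0),q.max(0));print("tip",q[np.argsort(-q[:,1])][:14])
pl=(img.sum(-1)<200)&(P[...,2]>.1)&(np.abs(L[...,0])<.04)&(abs(L[...,1])<.07)&(P[...,2]<.11)
q=L[pl];print("plate",len(q),np.percentile(q,[1,50,99],axis=0),np.polyfit(q[:,1],q[:,0],1))
t=(img.sum(-1)>450)&(np.abs(P[...,2]-.097)<.006)&(L[...,0]>-.09)&(L[...,0]<-.02)
for n,lo,hi in(("tube",-.02,.017),("bar",.017,.045)):
    q=L[t&(L[...,1]>lo)&(L[...,1]<hi)];print(n,len(q),np.percentile(q,[2,50,98],axis=0),np.polyfit(q[:,0],q[:,1],1))
import cv2
cv2.imwrite("pics/c2.png",cv2.resize(img[105:210,205:415].astype(np.uint8)[:,:,::-1],None,fx=3.8,fy=3.8,interpolation=cv2.INTER_CUBIC))
E
```

```text
brass 887 [ 0.0283 -0.098   0.0601] [ 0.0495 -0.0631  0.0884]
tip [[ 0.0389 -0.0631  0.0849]
 [ 0.0395 -0.0631  0.0816]
 [ 0.0379 -0.0632  0.0818]
 [ 0.0387 -0.0632  0.0814]
 [ 0.0381 -0.0634  0.0842]
 [ 0.0396 -0.0634  0.0834]
 [ 0.039  -0.0635  0.0865]
 [ 0.0374 -0.0637  0.0862]
 [ 0.0397 -0.0637  0.0854]
 [ 0.0382 -0.0637  0.0858]
 [ 0.039  -0.0643  0.0863]
 [ 0.0382 -0.0644  0.0863]
 [ 0.0374 -0.0647  0.0855]
 [ 0.0397 -0.0647  0.0847]]
plate 1774 [[-0.0094 -0.0496  0.1008]
 [-0.0039  0.0031  0.1048]
 [ 0.0005  0.0566  0.1065]] [-0.0058 -0.004 ]
tube 1843 [[-0.0885 -0.0067  0.0945]
 [-0.0532  0.0036  0.096 ]
 [-0.0211  0.0138  0.0975]] [0.0126 0.0042]
bar 501 [[-0.0833  0.0283  0.0955]
 [-0.0495  0.0313  0.097 ]
 [-0.0215  0.0344  0.0985]] [0.0023 0.0314]
```

View pics/c2.png

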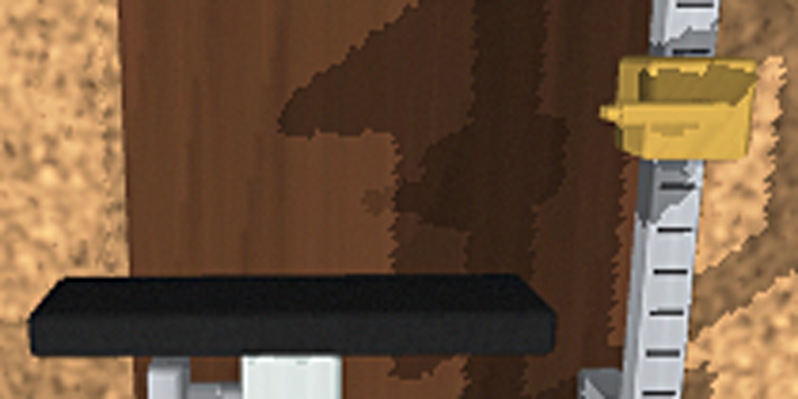

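```bash
cat >> h.py <<'E'
def meas(f):
    d=snap("wrist",f);P=cloud(d);img=d["img"].astype(int)
    L=np.stack([(P-F0)@ex,(P-F0)@ey,P[...,2]],-1)
    b=(img[...,0]-img[...,2]>70)&(P[...,2]>.06)&(np.abs(L[...,1]+.08)<.03)&(L[...,0]>0)
    q=L[b];tip=q[np.argsort(-q[:,1])][:20,0].mean() if len(q) else np.nan
    pl=(img.sum(-1)<200)&(P[...,2]>.1)&(np.abs(L[...,0]-.03)<.045)&(abs(L[...,1]-.0036)<.056)&(P[...,2]<.108)
    q=L[pl];print("tip",tip,"block",np.percentile(L[b][:,0],[1,99]) if b.any() else 0,"plate",len(q),np.percentile(q,[1,50,99],axis=0))
    t=(img.sum(-1)>400)&(np.abs(P[...,2]-.097)<.006)
    q=L[t&(L[...,1]>.013)&(L[...,1]<.045)]
    if len(q): print("bar",len(q),np.median(q,0))
    print("force",robot.get_wrist_force(),"tcp",(robot.get_tcp_pos()-F0)@ex,(robot.get_tcp_pos()-F0)@ey,"t",robot.get_time())
E
python3 - <<'E'
from h import *
robot.move_straight(pos(-.032,.008,.066),ori(-1),speed=.12)
print(robot.get_wrist_force(),robot.get_q())
robot.move_straight(pos(-.02,.008,.066),speed=.04);print(robot.get_wrist_force())
robot.move_straight(pos(.0165,.008,.066),speed=.04)
meas("w3.png")
E
```

```text
[-0.3384 -0.3625 -0.5923] [-0.3375  0.9295  0.3555  1.7971 -0.5933  0.5217 -2.55  ]
[ 0.627   0.5637 -0.3704]
tip 0.03201280521952388 block [0.029 0.05 ] plate 8393 [[ 0.0167 -0.0498  0.1002]
 [ 0.0305  0.002   0.1048]
 [ 0.0347  0.0573  0.1074]]
bar 1001 [-0.0179  0.03    0.0968]
force [-0.1823  4.315   1.8293] tcp 0.014576879776720241 0.00806637653434977 t 6.65
```

View pics/w3.png

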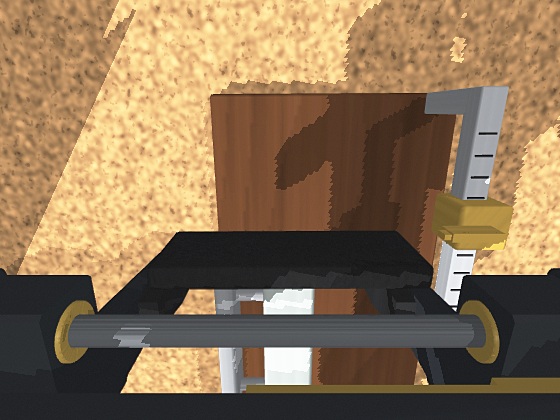

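```bash
python3 - <<'E'
from h import *
robot.move_straight(pos(.0206,.008,.066),speed=.03)
robot.hold(.5)
meas("w4.png")
d=snap("top","t4.png")
import cv2
cv2.imwrite("pics/t4c.png",cv2.resize(d["img"][130:260,150:300,::-1],None,fx=4.5,fy=4.5,interpolation=cv2.INTER_CUBIC))
E
```

```text
tip 0.03630709469090433 block [0.029  0.0501] plate 8358 [[ 0.0208 -0.0498  0.1002]
 [ 0.0347  0.0022  0.1047]
 [ 0.0389  0.0573  0.1074]]
bar 983 [-0.0141  0.0299  0.0968]
force [-0.8992  6.149   1.802 ] tcp 0.018774618306192363 0.008118822388324834 t 7.4833
```

View pics/w4.png

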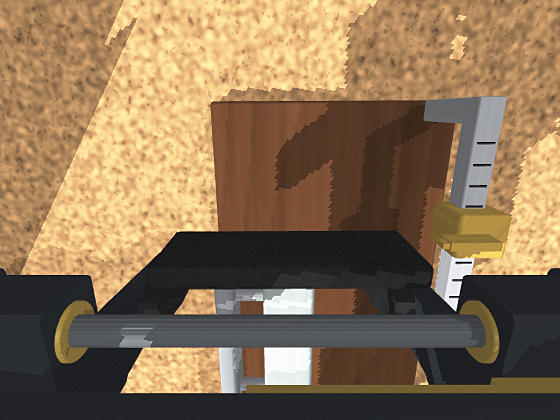

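```bash
python3 - <<'E'
from h import *
robot.command_gripper(0.0,squeeze=30); print("width",robot.get_grip_width()*88)
robot.hold(.3)
meas("w5.png")
E
```

```text
width 28.94036554323678
tip 0.038802048027147054 block [0.0288 0.05  ] plate 6653 [[ 0.0264 -0.0485  0.1002]
 [ 0.0359  0.005   0.1047]
 [ 0.0388  0.0556  0.1076]]
bar 1069 [-0.0095  0.0181  0.0968]
force [-2.7545  4.851   5.0306] tcp 0.01828375606689102 0.006840647893434722 t 8.8
```

View pics/w5.png

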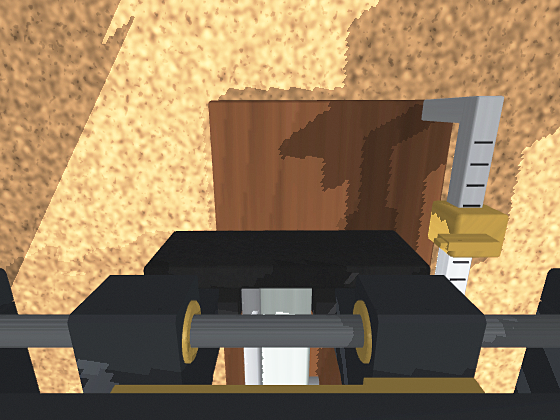

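```bash
python3 - <<'E'
from h import *
robot.hold(.5); meas("w6.png"); print(robot.get_grip_width()*88, abs(robot.get_qd()).max())
robot.close_job()
E
```

```text
tip 0.03901940352444795 block [0.0288 0.0501] plate 6634 [[ 0.0265 -0.0484  0.1002]
 [ 0.0359  0.0054  0.1047]
 [ 0.0388  0.0556  0.1075]]
bar 1064 [-0.0094  0.0181  0.0969]
force [-3.3278  5.6347  5.527 ] tcp 0.018311370444698438 0.006858635235773844 t 9.35
29.108394266745552 0.0011654309508404633
the job is handed in; nothing more can be done
```

I drew the leg out with open fingers pushing on the foot plate, held it at the mark for 0.5 s with the lever open, then pinched leg and lever shut at 30 N. I handed the job in while still gripping, at about 9.4 s of the 35 s allowed.

My last checks, from the wrist camera and the gripper:
- **Leg position:** the foot plate's outer face read about 38.8 mm along the leg against 39.0 mm for the pointer tip. That is well inside the 5 mm limit, even with a calibration good to about 2 mm.
- **Cam lever:** open, it sat about 26 mm from the leg's axis in the last picture before the pinch; shut, about 14.5 mm. The grip is 29 mm wide where 30 mm was expected, which agrees with fully shut within the gripper's reading error.
- **Rest and pointer:** the arm was still, and the pointer block had not moved within about 0.3 mm.
- **Disagreements:** during the pull, the automatic tip reading was off (32 and 36 mm) because it picked up the wrong pixels. I aimed from the hover reading (about 38.5 mm) and the middle of the block (about 39.5 mm) instead. After the pinch it read 38.8 to 39.0 mm again.
- **Not checked:** the pinch force itself was only commanded, not measured. The spanner, tin and jar were not looked at again; the arm made no contact near them.

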